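# Lay out a dismantled projection lens on the felt in its order of assembly

## Task

The projection lens is apart for cleaning: lay it out on the green felt pad in the order it goes together, with the open barrel standing in the centre of the pad, the wide front cell to its left and the narrow rear cell to its right (as the robot sees them), all in one straight row along the pad's middle with one to two finger-widths of clear space either side of the barrel. The knurled locking ring goes flat and centred on top of the rear cell. Keep every part upright, set it down gently without dropping it, and do not disturb the big complete lens, the carbon box or the crank.

Things in the scene. Friction and masses are not known exactly. Their poses are not given: they have to be found in the camera images.
- pad_mid (a point): Rectangular dark green felt pad fixed on the marble ledge, 320 mm long, 140 mm wide, 4 mm thick, with a paler stitch line round its edge. The point is the centre of its top face, 4 mm above the ledge. Its y axis runs along the pad's length (towards the robot's left), its x axis across it (away from the robot); it is turned up to 15 degrees either way.
- barrel_mid (a point): Lens barrel: an open brass tube without glass, standing upright, 52 mm outside diameter, 45 mm bore, 90 mm tall, 0.35 kg, with a low toothed rack (2 mm proud) down one side. The point is its centre, half-way up (45 mm above its foot); z up its axis. Best gripped in its upper half.
- front_cell_mid (a point): Front cell: the widest of the four parts, a brass mount with a large domed glass looking up, 62 mm diameter over its knurled flange (8 to 24 mm above its foot; the thread below is 54 mm), 24 mm tall, 0.26 kg. The point is its centre, 12 mm above its foot; z up its axis, glass up.
- rear_cell_mid (a point): Rear cell: the narrow glass cell, a plain brass cylinder 46 mm diameter, 30 mm tall, with threads round its upper end and a small glass (35 mm) in its flat top rim, 0.21 kg. The point is its centre, 15 mm above its foot; z up its axis, glass up.
- lock_ring_mid (a point): Locking ring: a flat open knurled brass ring lying on the ledge, 54 mm outside diameter, 38 mm hole (smaller than the rear cell, so that it rests on that cell's top rim), 10 mm thick, 0.09 kg. The point is its centre, 5 mm above its underside; z up its axis.
- big_lens: Bystander: a complete, large brass lens standing upright with glass in its top, 82 mm diameter, 95 mm tall. Origin at the centre of its foot.
- carbon_box: Bystander: grey enamelled carbon box with a closed lid, 67 mm by 223 mm, 40 mm tall, long side along its y axis. Origin at the centre of its underside.
- crank: Bystander: copper rewind crank lying flat, 150 mm long along its y axis, 9 mm thick arm, with a hub 26 mm tall at its -y end and an upright dark wooden handle 87 mm tall at its +y end. Origin under the middle of the arm.
Things that resemble listed ones, but are neither listed nor needed, are in the scene too. Leave any blue look-alike of the part that bears rear_cell_mid alone.

How it is judged:
At the end, for the whole second after the job is handed in: Barrel on the felt within 15 mm of its centre; front cell left, rear cell right, within 15 mm of the pad's long midline, gaps to the barrel about 9 to 53 mm; ring flat on the rear cell within 8 mm of its axis; all upright (0.1 rad), at rest, released (horizontal distance between barrel_mid and pad_mid below 0.015 m and z of barrel_mid in the frame of pad_mid between 0.04 and 0.05 m and angle between each of barrel_mid, front_cell_mid, rear_cell_mid, lock_ring_mid's own z axis and vertical below 0.1 rad and y of front_cell_mid in the frame of pad_mid above 0 m and x of front_cell_mid in the frame of pad_mid between -0.015 and 0.015 m and horizontal distance between front_cell_mid and barrel_mid between 0.066 and 0.11 m and z of front_cell_mid in the frame of pad_mid between 0.007 and 0.017 m and y of rear_cell_mid in the frame of pad_mid below 0 m and x of rear_cell_mid in the frame of pad_mid between -0.015 and 0.015 m and horizontal distance between rear_cell_mid and barrel_mid between 0.058 and 0.102 m and z of rear_cell_mid in the frame of pad_mid between 0.01 and 0.02 m and horizontal distance between lock_ring_mid and rear_cell_mid below 0.008 m and z of lock_ring_mid in the frame of pad_mid between 0.03 and 0.04 m and linear speed of each of barrel, front_cell, rear_cell, lock_ring below 0.01 m/s); the robot touches nothing.
It fails at once if the big lens, the carbon box or the crank is pushed more than 15 mm (distance of any of big_lens, carbon_box, crank from where it was at the start of the episode above 0.015 m).
It fails at once if a part is tipped over (more than 0.7 rad) (angle between any of barrel_mid, front_cell_mid, rear_cell_mid, lock_ring_mid's own z axis and vertical above 0.7 rad).
It fails at once if a part is dropped: it moves faster than 0.6 m/s out of the fingers' hold (a fall of about 20 mm) ((linear speed of barrel above 0.6 m/s and contact force between the fingers and barrel below 0.05 N) or (linear speed of front_cell above 0.6 m/s and contact force between the fingers and front_cell below 0.05 N) or (linear speed of rear_cell above 0.6 m/s and contact force between the fingers and rear_cell below 0.05 N) or (linear speed of lock_ring above 0.6 m/s and contact force between the fingers and lock_ring below 0.05 N)).
It also fails if it takes over 117 s, if anything falls off the work surface, if the arm or the gripper's body presses on something with over 40 N, if the wrist force passes 120 N, or if a joint passes its speed limit or range.

## Robot

A 7-joint arm with a two-finger parallel gripper is mounted at the origin on the work surface. World frame = base frame: x ahead of the robot, y to its left, z up, the work surface at z = 0. Lengths are in m, angles in rad, forces in N, time in s.
With the tool pointing down it reaches from about 0.375 to 0.925 m from the base axis. Payload 3.1 kg.
Tool frame: the origin (TCP) lies at the very end of the fingers, on their centre line; the grasp point (between the pads) lies 19 mm behind it (arm.tcp_to_grasp is the distance from the TCP to the grasp point, in m); z points along the fingers, y is the line along which they close (so a half turn about z gives the same grasp; the last joint's range is limited). The gripper opens to 85 mm and grips with 20 to 120 N. Pads are 22 mm wide; open, the fingers measure 114 mm over their backs; the gripper's body (76 mm by 85 mm) begins 54 mm behind the grasp point. The pads swing forward as they close: fully open they stand 13 mm farther back than shut.
Start: joints at [1.019, 0.383, 0.044, 1.598, -0.018, 1.161, -0.05], TCP at [0.285, -0.584, 0.231] pointing down, gripper open.
Joint ranges: [-2.61, 2.61], [-0.41, 2.15], [-1.48, 1.57], [0, 2.5], [-1.57, 4.71], [0.05, 1.97], [-2.85, 2.85]. Speed limits (rad/s): [2.79, 2.79, 3.14, 3.14, 3.14, 3.14, 3.14].

## Interface

Orientations are given as a rotation vector (axis times angle).
In Python, from plant import arm gives the robot as it stands.
- The arm moves only by the tool carry_out, never from a script. Its argument "targets" is a list of rows, each an object of numbers: "wx", "wy", "wz": the turn, a rotation vector about the world's x, y, z normalised to -1 to 1, where 1 is 0.1 rad; "tx", "ty", "tz": the shift along the world's x, y, z normalised to -1 to 1, where 1 is 40 mm; "grip": the opening, from -1 (shut) to 1 (fully open). In form: [{"wx": .., "wy": .., "wz": .., "tx": .., "ty": .., "tz": .., "grip": ..}, ...]. A call has 1 to 10 rows; each row shifts and turns the commanded pose from where the row before left it; what a row does not reach is not made up. A row lasts 1/12 s, in which the tool goes at most 41.7 mm and 7.16 degrees, less where a joint would pass 70% of its speed; a pose out of reach is approached as far as the arm can. A call with a number of a shift or a turn outside -1 to 1 is refused whole. A call with a gripper value outside its range is refused whole. The fingers move at their own pace and stop on an object; the grip force is fixed at half the most. Time passes only in rows, so rows that do not move let the fingers close. It gives the time, the measured TCP pose, the force, the opening and the grip force at its end, in the units of the state.
- arm.get_state(): the state, without advancing time (a new reading comes with each control period).
- arm.read_camera(name): name is "scene" or "side" or "wrist"; returns a dict with "image" (400x640x3 uint8, blue, green, red), "fx", "fy", "cx", "cy" (pixels), "xyz" and "orientation" of the camera in the world; the wrist camera has in their place "hand_eye" (4x4, takes a point from camera to tool coordinates, whose origin is the TCP and whose axes are the flange's). Camera axes: x right, y down, z forward; pixel columns grow to the right and rows downward; lengths in m; the calibration is good to about 2 mm. A picture is of the moment at which its call begins: read the wrist's pose just before it. There is no depth.
- arm.job_done(): hands the job in; it is judged then, once.
Trained networks look in a picture, given as the dict that the camera call returned (one of the last four; its "shot" number tells which), for a name from the list of things; names that differ only in an ending like _2 or _b are one class to them, and where a whole thing is asked for, a point or a joint stands for the part that bears it (a point fixed in the world has none). Each returns a list of dicts, best first, with "conf" (0 to 1); they miss things now and then, are a little off and sometimes report something else, mostly with a low value. They report only what shows in the picture. A call takes as long as a camera call. They do not tell look-alikes from the thing itself.
- arm.look_for(name, picture): "point" ([column, row] in pixels, amid what is visible of it).
- arm.silhouettes(name, picture): "region" (400x640 bool, what is visible of it) and "point" ([column, row] in pixels, amid what is visible of it).
- arm.tip_of(name, picture): "point" ([column, row] in pixels: a listed point, or the origin of a listed thing).
The state is a dict: "time_s": time; "joint_positions": joint angles; "dq": joint speeds; "joint_torque": joint torques, N m; "tool_pos": TCP position; "orientation": TCP orientation; "ft_force": force on the tool from outside, world axes, zero at the start; "torque": the same for the moment, N m; "finger_gap": opening from 0.0 (shut) to 1.0 (fully open); "finger_force": force on a finger pad.
Only numpy, scipy, OpenCV 4.12 (cv2) and the standard library are available. Lean on these libraries where they do the work, as an engineer would, in place of code of your own. Each camera call takes 0.05 s, during which the arm holds its last target. There are 200 camera calls.

## Working session

There is one attempt and no reset: what is moved stays moved. The work goes in short steps, Python scripts to look and compute and a tool call to move; the robot and the scene stay as the last step left them, time stands still between calls to the robot, and variables do not carry over. Pictures are saved under pics/ and viewed, at most 14 in all, crops included, and the job is handed in when it is done.

Besides the shell and the picture viewer there is one more tool, called after "Call:" as a command line: name --argument value ..., lists and objects as JSON in quotes. carry_out: Moves the arm, as the interface text tells. Scaled input: -1 to 1 covers 40 mm each way for a shift and 0.1 rad each way for a turn. Its arguments: {"type":"object","properties":{"targets":{"type":"array","items":{"type":"object","properties":{"wx":{"type":"number","minimum":-1,"maximum":1},"wy":{"type":"number","minimum":-1,"maximum":1},"wz":{"type":"number","minimum":-1,"maximum":1},"tx":{"type":"number","minimum":-1,"maximum":1},"ty":{"type":"number","minimum":-1,"maximum":1},"tz":{"type":"number","minimum":-1,"maximum":1},"grip":{"type":"number"}}}}},"required":["targets"]}

```bash
mkdir -p pics; ls; cat > h.py <<'E'
import numpy as np, cv2
from scipy.spatial.transform import Rotation as R
from plant import arm
NAMES=["pad_mid","barrel_mid","front_cell_mid","rear_cell_mid","lock_ring_mid","big_lens","carbon_box","crank"]
def cam(name):
    s=arm.get_state(); p=arm.read_camera(name)
    if name=="wrist":
        T=np.eye(4); T[:3,:3]=R.from_rotvec(s["orientation"]).as_matrix(); T[:3,3]=s["tool_pos"]
        p["T"]=T@np.array(p["hand_eye"])
    else:
        o=np.array(p["orientation"]); T=np.eye(4)
        T[:3,:3]=o if o.shape==(3,3) else R.from_rotvec(o).as_matrix(); T[:3,3]=p["xyz"]; p["T"]=T
    return p
def onz(p,px,z):
    d=p["T"][:3,:3]@[(px[0]-p["cx"])/p["fx"],(px[1]-p["cy"])/p["fy"],1]; o=p["T"][:3,3]
    return o+d*(z-o[2])/d[2]
def proj(p,X):
    c=p["T"][:3,:3].T@(np.asarray(X)-p["T"][:3,3]); return [p["fx"]*c[0]/c[2]+p["cx"],p["fy"]*c[1]/c[2]+p["cy"]]
E
python3 - <<'E'
from h import *
H=dict(pad_mid=.004,barrel_mid=.045,front_cell_mid=.012,rear_cell_mid=.015,lock_ring_mid=.005,big_lens=0,carbon_box=0,crank=0)
for c in ["scene","side","wrist"]:
    p=cam(c); cv2.imwrite(f"pics/{c}0.png",p["image"]); print(c,p["T"][:3,3].round(3))
    for n in NAMES:
        for d in arm.tip_of(n,p)[:4]: print(n,np.round(d["point"]),round(d["conf"],2),onz(p,d["point"],H[n])[:2].round(3))
E
```

```text
pics
scene [ 1.275 -0.312  0.987]
pad_mid [308. 196.] 0.64 [0.481 0.007]
pad_mid [400. 139.] 0.48 [0.408 0.324]
barrel_mid [166. 267.] 0.88 [ 0.563 -0.37 ]
front_cell_mid [182. 222.] 0.69 [ 0.427 -0.303]
rear_cell_mid [391. 114.] 0.79 [0.315 0.349]
rear_cell_mid [399. 138.] 0.63 [0.414 0.316]
lock_ring_mid [453. 165.] 0.68 [0.559 0.396]
big_lens [364. 288.] 0.63 [0.779 0.006]
carbon_box [263. 320.] 0.79 [ 0.753 -0.221]
crank [431. 246.] 0.91 [0.75  0.201]
side [0.227 0.855 0.698]
pad_mid [353. 228.] 0.57 [ 0.486 -0.002]
barrel_mid [364. 149.] 0.88 [ 0.573 -0.373]
front_cell_mid [402. 176.] 0.73 [ 0.425 -0.3  ]
rear_cell_mid [341. 323.] 0.86 [0.406 0.316]
rear_cell_mid [381. 352.] 0.83 [0.315 0.352]
rear_cell_mid [366. 146.] 0.43 [ 0.588 -0.453]
lock_ring_mid [254. 329.] 0.71 [0.567 0.386]
big_lens [257. 207.] 0.78 [0.777 0.001]
big_lens [365. 148.] 0.24 [ 0.595 -0.463]
big_lens [403. 178.] 0.18 [ 0.424 -0.31 ]
carbon_box [299. 174.] 0.59 [ 0.743 -0.216]
crank [230. 254.] 0.59 [0.74  0.203]
crank [366. 149.] 0.19 [ 0.592 -0.461]
wrist [ 0.346 -0.554  0.375]
```

View pics/scene0.png

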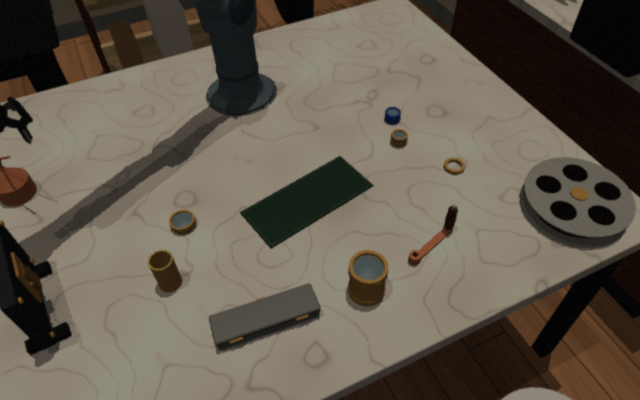

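```bash
python3 - <<'E'
import cv2
i=cv2.imread("pics/side0.png")[280:390,220:440]; cv2.imwrite("pics/crop1.png",cv2.resize(i,None,fx=3.6,fy=3.6,interpolation=cv2.INTER_CUBIC))
E
```

```text
(no output)
```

View pics/crop1.png

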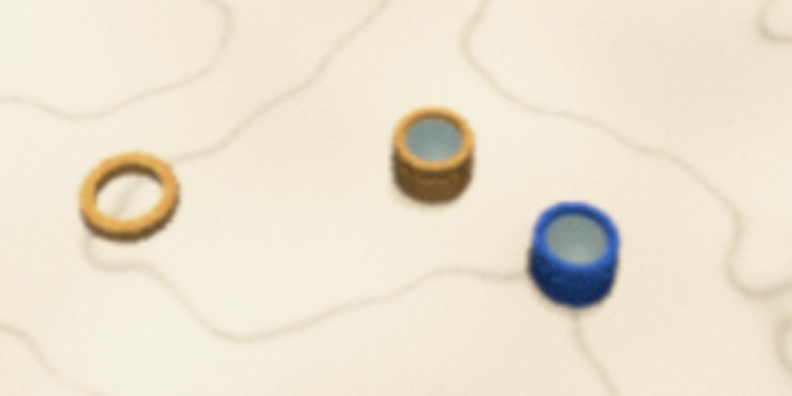

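The image shows two rear-cell candidates: brass at scene (399,138) and side (341,323), and blue at scene (391,114) and side (381,352). The brass one is the target because the blue one is the look-alike to leave alone, and the crop confirms it. The ring is at scene (453,165), the front cell at (182,222) and the barrel at (166,267).

```bash
python3 - <<'E'
from h import *
s=arm.get_state(); print(s["tool_pos"],R.from_rotvec(s["orientation"]).as_matrix().round(3).tolist(),s["time_s"])
for c in ["scene","side"]:
    p=cam(c); im=p["image"].astype(int)
    m=((im[...,1]>im[...,2]+10)&(im[...,1]>im[...,0]+5)).astype(np.uint8)
    n,l,st,ce=cv2.connectedComponentsWithStats(m); k=1+st[1:,4].argmax()
    cn=max(cv2.findContours((l==k).astype(np.uint8),0,2)[0],key=cv2.contourArea)
    w=np.array([onz(p,q[0],.004)[:2]*1000 for q in cn]).astype(np.float32); print(c,"pad rect",cv2.minAreaRect(w))
    # top-rim silhouettes: project model-free extents
    for n in NAMES[1:5]:
        for d in arm.silhouettes(n,p)[:3]:
            y,x=np.nonzero(d["region"]); print(n,round(d["conf"],2),np.round(d["point"]),x.min(),x.max(),y.min(),y.max())
E
```

```text
[ 0.28497781 -0.58422168  0.23128177] [[0.899, 0.438, 0.0], [0.438, -0.899, 0.0], [0.0, 0.0, -1.0]] 1.35
scene pad rect ((490.6670837402344, 0.63458251953125), (130.42225646972656, 308.0235595703125), 11.938608169555664)
barrel_mid 0.72 [167. 272.] 148 182 250 292
front_cell_mid 0.77 [180. 220.] 169 194 210 234
front_cell_mid 0.29 [305. 199.] 241 372 157 247
rear_cell_mid 0.78 [399. 140.] 391 407 130 147
rear_cell_mid 0.49 [393. 114.] 385 400 107 124
lock_ring_mid 0.54 [455. 172.] 445 464 158 174
side pad rect ((485.6156311035156, 7.2685699462890625), (133.53054809570312, 312.51123046875), 11.975199699401855)
barrel_mid 0.79 [364. 146.] 357 373 134 163
front_cell_mid 0.5 [255. 196.] 236 267 173 216
front_cell_mid 0.49 [400. 177.] 392 411 169 182
rear_cell_mid 0.95 [342. 325.] 328 353 309 336
rear_cell_mid 0.83 [378. 353.] 367 392 336 365
lock_ring_mid 0.88 [258. 338.] 242 269 323 346
```

Call:
carry_out --targets '[{"tx": 0.53, "ty": 0.26, "tz": 0.04, "wz": 0.95, "grip": 1}, {"tx": 0.53, "ty": 0.26, "tz": 0.04, "wz": 0.95, "grip": 1}, {"tx": 0.53, "ty": 0.26, "tz": 0.04, "wz": 0.95, "grip": 1}, {"tx": 0.53, "ty": 0.26, "tz": 0.04, "wz": 0.95, "grip": 1}, {"tx": 0.53, "ty": 0.26, "tz": 0.04, "wz": 0.95, "grip": 1}, {"tx": 0.53, "ty": 0.26, "tz": 0.04, "wz": 0.95, "grip": 1}, {"tx": 0.53, "ty": 0.26, "tz": 0.04, "wz": 0.95, "grip": 1}, {"tx": 0.53, "ty": 0.26, "tz": 0.04, "wz": 0.95, "grip": 1}, {"tx": 0.53, "ty": 0.26, "tz": 0.04, "wz": 0.95, "grip": 1}, {"tx": 0.53, "ty": 0.26, "tz": 0.04, "wz": 0.95, "grip": 1}]'

```text
invalid input at $.targets[0]: expected keys wx, wy, wz, tx, ty, tz, grip
```

Call:
carry_out --targets '[{"tx": 0.53, "ty": 0.26, "tz": 0, "wz": 0.95, "grip": 1}, {"tx": 0.53, "ty": 0.26, "tz": 0, "wz": 0.95, "grip": 1}, {"tx": 0.53, "ty": 0.26, "tz": 0, "wz": 0.95, "grip": 1}, {"tx": 0.53, "ty": 0.26, "tz": 0, "wz": 0.91, "grip": 1}, {"grip": 1}, {"grip": 1}, {"grip": 1}]'

```text
invalid input at $.targets[0]: expected keys wx, wy, wz, tx, ty, tz, grip
```

```bash
cat >> h.py <<'E'
HT=dict(pad_mid=.004,barrel_mid=.045,front_cell_mid=.012,rear_cell_mid=.015,lock_ring_mid=.005)
def wl(names,fn=None):
    s=arm.get_state(); M=R.from_rotvec(s["orientation"]).as_matrix()
    print("t",round(s["time_s"],2),"tcp",s["tool_pos"].round(4) if hasattr(s["tool_pos"],"round") else s["tool_pos"],"yaw_y",round(np.degrees(np.arctan2(M[1,1],M[0,1])),2),"zaxis",M[:,2].round(3),"gap",s["finger_gap"])
    p=cam("wrist")
    if fn: cv2.imwrite(f"pics/{fn}.png",p["image"])
    for n in names:
        for d in arm.tip_of(n,p)[:3]: print(n,np.round(d["point"]),round(d["conf"],2),onz(p,d["point"],HT[n]).round(4))
    return p
E
python3 - <<'E'
from h import *
p=wl(["barrel_mid","front_cell_mid"],"w1"); print(p["T"].round(3),p["fx"])
E
```

```text
t 1.85 tcp [ 0.285  -0.5842  0.2312] yaw_y -63.99 zaxis [ 0.  0. -1.] gap 1.0005349367627117
[[ 0.438 -0.865 -0.245  0.346]
 [-0.899 -0.421 -0.121 -0.554]
 [ 0.001  0.274 -0.962  0.375]
 [ 0.     0.     0.     1.   ]] 360.63317819294315
```

View pics/w1.png

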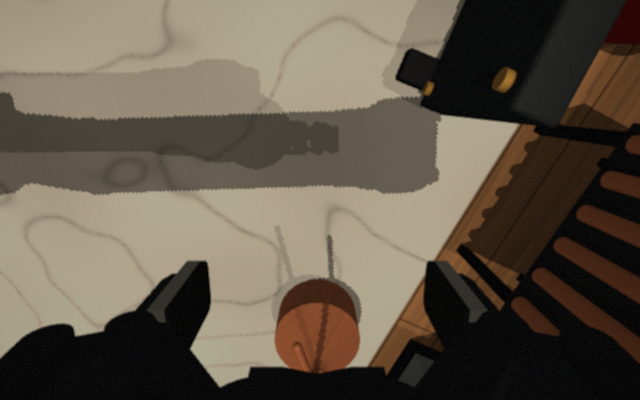

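The picture shows a red object under the gripper at (315,330) and a black projector body at the upper right (480,60). I'll move in y first, away from both.

Call:
carry_out --targets '[{"tx": 0.1, "ty": 0.45, "tz": 0.1, "wx": 0, "wy": 0, "wz": 0.95, "grip": 1}, {"tx": 0.1, "ty": 0.45, "tz": 0.1, "wx": 0, "wy": 0, "wz": 0.95, "grip": 1}, {"tx": 0.4, "ty": 0.45, "tz": 0.1, "wx": 0, "wy": 0, "wz": 0.95, "grip": 1}, {"tx": 0.4, "ty": 0.45, "tz": 0.1, "wx": 0, "wy": 0, "wz": 0.95, "grip": 1}, {"tx": 0.6, "ty": 0.45, "tz": 0.1, "wx": 0, "wy": 0, "wz": 0.95, "grip": 1}, {"tx": 0.6, "ty": 0.45, "tz": 0, "wx": 0, "wy": 0, "wz": 0.95, "grip": 1}, {"tx": 0.6, "ty": 0.45, "tz": 0, "wx": 0, "wy": 0, "wz": 0.95, "grip": 1}, {"tx": 0.6, "ty": 0.45, "tz": 0, "wx": 0, "wy": 0, "wz": 0.95, "grip": 1}, {"tx": 0.6, "ty": 0, "tz": 0, "wx": 0, "wy": 0, "wz": 0.95, "grip": 1}, {"tx": 0.6, "ty": 0, "tz": 0, "wx": 0, "wy": 0, "wz": 0.95, "grip": 1}]'

```text
time_s: 2.83
tool_pos: [0.4708, -0.4383, 0.2517]
orientation: [2.391, 2.037, 0.001]
ft_force: [-0.8, -0.5, -0.4]
finger_gap: 1.002
finger_force: 0.0
```

Call:
carry_out --targets '[{"tx": 0.6, "ty": 0, "tz": 0, "wx": 0, "wy": 0, "wz": 0.95, "grip": 1}, {"tx": 0.6, "ty": 0, "tz": 0, "wx": 0, "wy": 0, "wz": 0.95, "grip": 1}, {"tx": 0.6, "ty": 0, "tz": 0, "wx": 0, "wy": 0, "wz": 0.95, "grip": 1}, {"tx": 0.6, "ty": 0, "tz": 0, "wx": 0, "wy": 0, "wz": 0.91, "grip": 1}, {"tx": 0.3, "ty": 0, "tz": 0, "wx": 0, "wy": 0, "wz": 0, "grip": 1}, {"tx": 0, "ty": 0, "tz": 0, "wx": 0, "wy": 0, "wz": 0, "grip": 1}, {"tx": 0, "ty": 0, "tz": 0, "wx": 0, "wy": 0, "wz": 0, "grip": 1}]'

```text
time_s: 3.42
tool_pos: [0.5773, -0.4396, 0.2507]
orientation: [-1.976, -2.441, -0.0]
ft_force: [-0.0, -1.1, 0.3]
finger_gap: 1.001
finger_force: 0.0
```

```bash
python3 - <<'E'
from h import *
p=wl(["barrel_mid","front_cell_mid"],"w2")
E
```

```text
t 3.42 tcp [ 0.5773 -0.4396  0.2507] yaw_y 12.03 zaxis [-0.001  0.001 -1.   ] gap 1.0006184560233988
```

View pics/w2.png

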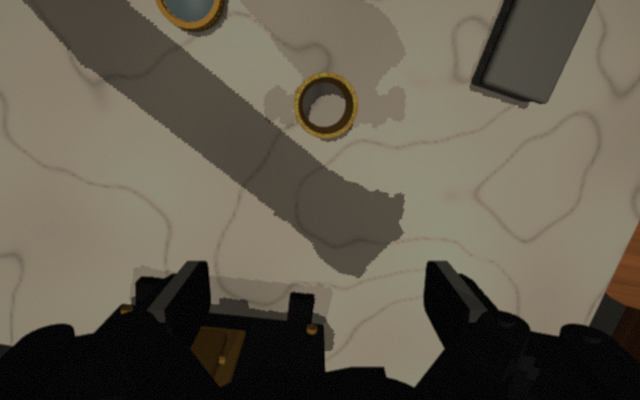

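The wrist view shows the barrel's top rim centred at about (326,105) and the front cell at the upper left (190,5). The carbon box is at the upper right.

```bash
cat >> h.py <<'E'
def brass(p,z,minA=300):
    """ellipse fits to brass blobs' outer outlines, centre ray cut at height z"""
    h=cv2.cvtColor(p["image"],cv2.COLOR_BGR2HSV)
    m=cv2.inRange(h,(10,110,60),(28,255,255)); m=cv2.morphologyEx(m,cv2.MORPH_CLOSE,np.ones((5,5)))
    for c in cv2.findContours(m,0,2)[0]:
        if cv2.contourArea(c)>minA and len(c)>5:
            e=cv2.fitEllipse(cv2.convexHull(c)); dist=np.linalg.norm(onz(p,e[0],z)-p["T"][:3,3])
            print("blob",np.round(e[0],1),"diam mm",np.round(np.array(e[1])/p["fx"]*dist*1000),"xy",onz(p,e[0],z)[:2].round(4))
E
python3 - <<'E'
from h import *
p=cam("wrist"); brass(p,.09); print(onz(p,(326,105),.09))
E
```

```text
blob [603.  296.3] diam mm [16. 20.] xy [ 0.8628 -0.4938]
blob [328.  102.9] diam mm [54. 56.] xy [ 0.5694 -0.3745]
blob [190.  -10.2] diam mm [62. 72.] xy [ 0.45   -0.3156]
[ 0.56810553 -0.37641323  0.09      ]
```

Call:
carry_out --targets '[{"tx": -0.1, "ty": 0.8, "tz": 0, "wx": 0, "wy": 0, "wz": 0, "grip": 1}, {"tx": -0.1, "ty": 0.8, "tz": 0, "wx": 0, "wy": 0, "wz": 0, "grip": 1}, {"tx": 0, "ty": 0, "tz": -1, "wx": 0, "wy": 0, "wz": 0, "grip": 1}, {"tx": 0, "ty": 0, "tz": -1, "wx": 0, "wy": 0, "wz": 0, "grip": 1}, {"tx": 0, "ty": 0, "tz": -0.8, "wx": 0, "wy": 0, "wz": 0, "grip": 1}, {"tx": 0, "ty": 0, "tz": 0, "wx": 0, "wy": 0, "wz": 0, "grip": 1}, {"tx": 0, "ty": 0, "tz": 0, "wx": 0, "wy": 0, "wz": 0, "grip": 1}]'

```text
time_s: 4.2
tool_pos: [0.5663, -0.3761, 0.1373]
orientation: [-1.976, -2.436, 0.002]
ft_force: [0.9, 0.2, 0.1]
finger_gap: 1.0
finger_force: 0.0
```

```bash
python3 - <<'E'
from h import *
p=wl(["barrel_mid"],"w3"); brass(p,.09)
E
```

```text
t 4.2 tcp [ 0.5663 -0.3761  0.1373] yaw_y 11.9 zaxis [-0.005  0.002 -1.   ] gap 0.9995217676724611
barrel_mid [327. 207.] 0.78 [ 0.5718 -0.3758  0.045 ]
blob [325.3 230. ] diam mm [45. 52.] xy [ 0.57   -0.3767]
blob [331.9 204.5] diam mm [25. 42.] xy [ 0.5704 -0.3613]
blob [135.7  50.6] diam mm [54. 63.] xy [ 0.4584 -0.3042]
```

View pics/w3.png

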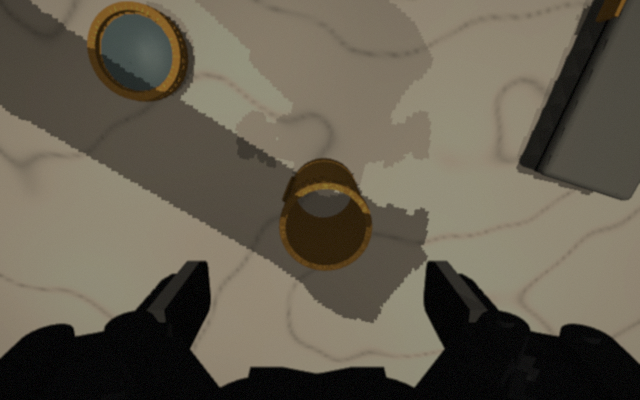

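The barrel sits centrally between the fingers at (325,230), and the front cell is clear at (139,52). I'll descend and grip.

Call:
carry_out --targets '[{"tx": 0.1, "ty": 0, "tz": -0.76, "wx": 0, "wy": 0, "wz": 0, "grip": 1}, {"tx": 0, "ty": 0, "tz": -0.76, "wx": 0, "wy": 0, "wz": 0, "grip": 1}, {"tx": 0, "ty": 0, "tz": -0.76, "wx": 0, "wy": 0, "wz": 0, "grip": 1}, {"tx": 0, "ty": 0, "tz": 0, "wx": 0, "wy": 0, "wz": 0, "grip": 1}, {"tx": 0, "ty": 0, "tz": 0, "wx": 0, "wy": 0, "wz": 0, "grip": -1}, {"tx": 0, "ty": 0, "tz": 0, "wx": 0, "wy": 0, "wz": 0, "grip": -1}, {"tx": 0, "ty": 0, "tz": 0, "wx": 0, "wy": 0, "wz": 0, "grip": -1}, {"tx": 0, "ty": 0, "tz": 0, "wx": 0, "wy": 0, "wz": 0, "grip": -1}, {"tx": 0, "ty": 0, "tz": 0, "wx": 0, "wy": 0, "wz": 0, "grip": -1}, {"tx": 0, "ty": 0, "tz": 0, "wx": 0, "wy": 0, "wz": 0, "grip": -1}]'

```text
time_s: 5.13
tool_pos: [0.5756, -0.3785, 0.0526]
orientation: [1.974, 2.435, 0.0]
ft_force: [-1.5, -0.1, 7.0]
finger_gap: 0.601
finger_force: 63.6
```

Call:
carry_out --targets '[{"tx": 0, "ty": 0, "tz": 0, "wx": 0, "wy": 0, "wz": 0, "grip": -1}, {"tx": 0, "ty": 0, "tz": 0, "wx": 0, "wy": 0, "wz": 0, "grip": -1}, {"tx": 0, "ty": 0, "tz": 0, "wx": 0, "wy": 0, "wz": 0, "grip": -1}]'

```text
time_s: 5.38
tool_pos: [0.5756, -0.3785, 0.0526]
orientation: [1.974, 2.435, 0.0]
ft_force: [-1.2, -0.7, 6.0]
finger_gap: 0.601
finger_force: 63.6
```

Call:
carry_out --targets '[{"tx": 0, "ty": 0, "tz": 0.5, "wx": 0, "wy": 0, "wz": 0, "grip": -1}, {"tx": 0, "ty": 0, "tz": 1, "wx": 0, "wy": 0, "wz": 0, "grip": -1}, {"tx": -0.18, "ty": 0.8, "tz": 0, "wx": 0, "wy": 0, "wz": 0, "grip": -1}, {"tx": -0.18, "ty": 0.8, "tz": 0, "wx": 0, "wy": 0, "wz": 0, "grip": -1}, {"tx": -0.18, "ty": 0.8, "tz": 0, "wx": 0, "wy": 0, "wz": 0, "grip": -1}, {"tx": -0.18, "ty": 0.8, "tz": 0, "wx": 0, "wy": 0, "wz": 0, "grip": -1}, {"tx": -0.18, "ty": 0.8, "tz": 0, "wx": 0, "wy": 0, "wz": 0, "grip": -1}, {"tx": -0.18, "ty": 0.8, "tz": 0, "wx": 0, "wy": 0, "wz": 0, "grip": -1}, {"tx": -0.18, "ty": 0.8, "tz": 0, "wx": 0, "wy": 0, "wz": 0, "grip": -1}, {"tx": -0.18, "ty": 0.8, "tz": 0, "wx": 0, "wy": 0, "wz": 0, "grip": -1}]'

```text
time_s: 6.22
tool_pos: [0.515, -0.1186, 0.1088]
orientation: [1.977, 2.44, 0.001]
ft_force: [0.5, 0.7, -3.3]
finger_gap: 0.598
finger_force: 63.7
```

Call:
carry_out --targets '[{"tx": -0.18, "ty": 0.8, "tz": 0, "wx": 0, "wy": 0, "wz": 0, "grip": -1}, {"tx": -0.18, "ty": 0.8, "tz": 0, "wx": 0, "wy": 0, "wz": 0, "grip": -1}, {"tx": -0.18, "ty": 0.8, "tz": 0, "wx": 0, "wy": 0, "wz": 0, "grip": -1}, {"tx": -0.1, "ty": 0.4, "tz": 0, "wx": 0, "wy": 0, "wz": 0, "grip": -1}, {"tx": 0, "ty": 0, "tz": 0, "wx": 0, "wy": 0, "wz": 0, "grip": -1}, {"tx": 0, "ty": 0, "tz": 0, "wx": 0, "wy": 0, "wz": 0, "grip": -1}]'

```text
time_s: 6.72
tool_pos: [0.4897, -0.0066, 0.1088]
orientation: [1.972, 2.444, 0.001]
ft_force: [0.5, 0.0, -3.2]
finger_gap: 0.6
finger_force: 63.7
```

```bash
cat >> h.py <<'E'
def pad(p):
    im=p["image"].astype(int); m=((im[...,1]>im[...,2]+10)&(im[...,1]>im[...,0]+5)).astype(np.uint8)
    n,l,st,ce=cv2.connectedComponentsWithStats(m); k=1+st[1:,4].argmax()
    cn=max(cv2.findContours((l==k).astype(np.uint8),0,2)[0],key=cv2.contourArea)
    print("pad",cv2.minAreaRect(np.array([onz(p,q[0],.004)[:2]*1000 for q in cn]).astype(np.float32)))
E
python3 - <<'E'
from h import *
wl(["pad_mid"],"w4")
E
```

```text
t 6.72 tcp [ 0.4897 -0.0066  0.1088] yaw_y 12.21 zaxis [ 0.001 -0.    -1.   ] gap 0.5995787552894182
pad_mid [316. 185.] 0.67 [0.4862 0.0041 0.004 ]
```

View pics/w4.png

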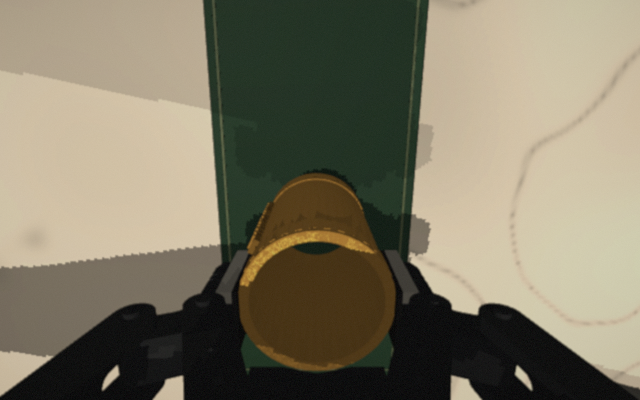

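The barrel is held upright and centred laterally between the stitch lines, whose midpoint is near column 316. It needs about 11 mm along the pad.

Call:
carry_out --targets '[{"tx": -0.06, "ty": 0.26, "tz": -0.3, "wx": 0, "wy": 0, "wz": 0, "grip": -1}, {"tx": 0, "ty": 0, "tz": -0.5, "wx": 0, "wy": 0, "wz": 0, "grip": -1}, {"tx": 0, "ty": 0, "tz": -0.3, "wx": 0, "wy": 0, "wz": 0, "grip": -1}, {"tx": 0, "ty": 0, "tz": -0.12, "wx": 0, "wy": 0, "wz": 0, "grip": -1}, {"tx": 0, "ty": 0, "tz": 0, "wx": 0, "wy": 0, "wz": 0, "grip": -1}, {"tx": 0, "ty": 0, "tz": 0, "wx": 0, "wy": 0, "wz": 0, "grip": -1}]'

```text
time_s: 7.32
tool_pos: [0.4875, 0.0012, 0.0592]
orientation: [-1.98, -2.439, 0.001]
ft_force: [1.2, -0.6, -3.2]
finger_gap: 0.598
finger_force: 63.8
```

```bash
python3 - <<'E'
from h import *
p=wl([]); s=cam("side"); print(arm.tip_of("barrel_mid",s))
E
```

```text
t 7.32 tcp [0.4875 0.0012 0.0592] yaw_y 11.88 zaxis [-0. -0. -1.] gap 0.5980434365353774
[{'point': [352.8, 215.4], 'conf': 0.7}]
```

Call:
carry_out --targets '[{"tx": 0, "ty": 0.04, "tz": -0.05, "wx": 0, "wy": 0, "wz": 0, "grip": -1}, {"tx": 0, "ty": 0, "tz": -0.03, "wx": 0, "wy": 0, "wz": 0, "grip": -1}, {"tx": 0, "ty": 0, "tz": 0, "wx": 0, "wy": 0, "wz": 0, "grip": -1}, {"tx": 0, "ty": 0, "tz": 0, "wx": 0, "wy": 0, "wz": 0, "grip": -1}]'

```text
time_s: 7.8
tool_pos: [0.488, 0.0041, 0.0566]
orientation: [1.977, 2.441, 0.002]
ft_force: [-0.2, 0.1, 0.2]
finger_gap: 0.601
finger_force: 63.9
```

Call:
carry_out --targets '[{"tx": 0, "ty": 0, "tz": 0, "wx": 0, "wy": 0, "wz": 0, "grip": 1}, {"tx": 0, "ty": 0, "tz": 0, "wx": 0, "wy": 0, "wz": 0, "grip": 1}, {"tx": 0, "ty": 0, "tz": 0, "wx": 0, "wy": 0, "wz": 0, "grip": 1}, {"tx": 0, "ty": 0, "tz": 0, "wx": 0, "wy": 0, "wz": 0, "grip": 1}, {"tx": 0, "ty": 0, "tz": 0, "wx": 0, "wy": 0, "wz": 0, "grip": 1}, {"tx": 0, "ty": 0, "tz": 0.6, "wx": 0, "wy": 0, "wz": 0, "grip": 1}, {"tx": 0, "ty": 0, "tz": 1, "wx": 0, "wy": 0, "wz": 0, "grip": 1}, {"tx": 0, "ty": 0, "tz": 1, "wx": 0, "wy": 0, "wz": 0, "grip": 1}, {"tx": 0, "ty": 0, "tz": 1, "wx": 0, "wy": 0, "wz": 0, "grip": 1}, {"tx": -0.1, "ty": -0.7, "tz": 0, "wx": 0, "wy": 0, "wz": 0, "grip": 1}]'

```text
time_s: 8.63
tool_pos: [0.4907, -0.0175, 0.2094]
orientation: [1.957, 2.441, 0.021]
ft_force: [1.8, 1.0, 0.7]
finger_gap: 1.001
finger_force: 0.0
```

Call:
carry_out --targets '[{"tx": -0.15, "ty": -0.9, "tz": 0, "wx": 0, "wy": 0, "wz": 0, "grip": 1}, {"tx": -0.15, "ty": -0.9, "tz": 0, "wx": 0, "wy": 0, "wz": 0, "grip": 1}, {"tx": -0.15, "ty": -0.9, "tz": 0, "wx": 0, "wy": 0, "wz": 0, "grip": 1}, {"tx": -0.15, "ty": -0.9, "tz": 0, "wx": 0, "wy": 0, "wz": 0, "grip": 1}, {"tx": -0.15, "ty": -0.9, "tz": 0, "wx": 0, "wy": 0, "wz": 0, "grip": 1}, {"tx": -0.15, "ty": -0.9, "tz": 0, "wx": 0, "wy": 0, "wz": 0, "grip": 1}, {"tx": -0.15, "ty": -0.9, "tz": 0, "wx": 0, "wy": 0, "wz": 0, "grip": 1}, {"tx": -0.15, "ty": -0.9, "tz": 0, "wx": 0, "wy": 0, "wz": 0, "grip": 1}, {"tx": -0.15, "ty": -0.9, "tz": 0, "wx": 0, "wy": 0, "wz": 0, "grip": 1}, {"tx": 0, "ty": 0, "tz": -0.5, "wx": 0, "wy": 0, "wz": 0, "grip": 1}]'

```text
time_s: 9.47
tool_pos: [0.4282, -0.3604, 0.1842]
orientation: [1.985, 2.419, -0.008]
ft_force: [0.8, -1.2, 1.6]
finger_gap: 0.999
finger_force: 0.0
```

Call:
carry_out --targets '[{"tx": 0, "ty": 0, "tz": 0, "wx": 0, "wy": 0, "wz": 0, "grip": 1}, {"tx": 0, "ty": 0, "tz": 0, "wx": 0, "wy": 0, "wz": 0, "grip": 1}]'

```text
time_s: 9.63
tool_pos: [0.4282, -0.3477, 0.1788]
orientation: [-1.977, -2.437, -0.001]
ft_force: [-0.1, 0.6, 0.3]
finger_gap: 1.0
finger_force: 0.0
```

```bash
python3 - <<'E'
from h import *
p=wl(["front_cell_mid"]); brass(p,.022)
for c,n in (("scene",.045),("side",.045)):
    q=cam(c); print(c,[(d["conf"],onz(q,d["point"],.049)[:2].round(4)) for d in arm.tip_of("barrel_mid",q)])
E
```

```text
t 9.63 tcp [ 0.4282 -0.3477  0.1788] yaw_y 11.92 zaxis [-0.002  0.002 -1.   ] gap 1.0003445445234356
front_cell_mid [326. 132.] 0.7 [ 0.4254 -0.3039  0.012 ]
blob [325.9 131.7] diam mm [63. 64.] xy [ 0.4251 -0.303 ]
scene [(0.92, array([0.4939, 0.0036]))]
side [(0.65, array([0.4864, 0.0137]))]
```

Call:
carry_out --targets '[{"tx": -0.04, "ty": 0.56, "tz": 0, "wx": 0, "wy": 0, "wz": 0, "grip": 1}, {"tx": -0.04, "ty": 0.56, "tz": 0, "wx": 0, "wy": 0, "wz": 0, "grip": 1}, {"tx": 0, "ty": 0, "tz": -0.9, "wx": 0, "wy": 0, "wz": 0, "grip": 1}, {"tx": 0, "ty": 0, "tz": -0.9, "wx": 0, "wy": 0, "wz": 0, "grip": 1}, {"tx": 0, "ty": 0, "tz": -0.9, "wx": 0, "wy": 0, "wz": 0, "grip": 1}, {"tx": 0, "ty": 0, "tz": 0, "wx": 0, "wy": 0, "wz": 0, "grip": 1}, {"tx": 0, "ty": 0, "tz": 0, "wx": 0, "wy": 0, "wz": 0, "grip": 1}]'

```text
time_s: 10.52
tool_pos: [0.4247, -0.3019, 0.0708]
orientation: [-1.973, -2.438, 0.0]
ft_force: [0.1, -0.3, 1.5]
finger_gap: 1.002
finger_force: 0.0
```

```bash
python3 - <<'E'
from h import *
p=wl(["front_cell_mid"]); brass(p,.022)
E
```

```text
t 10.52 tcp [ 0.4247 -0.3019  0.0708] yaw_y 12.03 zaxis [-0.004  0.003 -1.   ] gap 1.002228663924868
front_cell_mid [321. 226.] 0.72 [ 0.4267 -0.3048  0.012 ]
blob [319.4 227.3] diam mm [62. 62.] xy [ 0.4251 -0.3021]
```

Call:
carry_out --targets '[{"tx": 0, "ty": 0, "tz": -0.7, "wx": 0, "wy": 0, "wz": 0, "grip": 1}, {"tx": 0, "ty": 0, "tz": -0.7, "wx": 0, "wy": 0, "wz": 0, "grip": 1}, {"tx": 0, "ty": 0, "tz": -0.35, "wx": 0, "wy": 0, "wz": 0, "grip": 1}, {"tx": 0, "ty": 0, "tz": 0, "wx": 0, "wy": 0, "wz": 0, "grip": 1}, {"tx": 0, "ty": 0, "tz": 0, "wx": 0, "wy": 0, "wz": 0, "grip": 1}]'

```text
time_s: 11.03
tool_pos: [0.4277, -0.3044, 0.0039]
orientation: [1.976, 2.439, 0.0]
ft_force: [-0.1, -1.1, 0.3]
finger_gap: 0.999
finger_force: 0.0
```

Call:
carry_out --targets '[{"tx": 0, "ty": 0, "tz": 0, "wx": 0, "wy": 0, "wz": 0, "grip": -1}, {"tx": 0, "ty": 0, "tz": 0, "wx": 0, "wy": 0, "wz": 0, "grip": -1}, {"tx": 0, "ty": 0, "tz": 0, "wx": 0, "wy": 0, "wz": 0, "grip": -1}, {"tx": 0, "ty": 0, "tz": 0, "wx": 0, "wy": 0, "wz": 0, "grip": -1}, {"tx": 0, "ty": 0, "tz": 0, "wx": 0, "wy": 0, "wz": 0, "grip": -1}, {"tx": 0, "ty": 0, "tz": 0, "wx": 0, "wy": 0, "wz": 0, "grip": -1}, {"tx": 0, "ty": 0, "tz": 0, "wx": 0, "wy": 0, "wz": 0, "grip": -1}, {"tx": 0, "ty": 0, "tz": 0, "wx": 0, "wy": 0, "wz": 0, "grip": -1}]'

```text
time_s: 11.7
tool_pos: [0.4282, -0.3049, 0.005]
orientation: [1.975, 2.437, 0.0]
ft_force: [-0.6, 0.7, 8.1]
finger_gap: 0.701
finger_force: 64.1
```

Call:
carry_out --targets '[{"tx": 0, "ty": 0, "tz": 0.3, "wx": 0, "wy": 0, "wz": 0, "grip": -1}, {"tx": 0, "ty": 0, "tz": 1, "wx": 0, "wy": 0, "wz": 0, "grip": -1}, {"tx": 0, "ty": 0, "tz": 1, "wx": 0, "wy": 0, "wz": 0, "grip": -1}, {"tx": 0, "ty": 0, "tz": 1, "wx": 0, "wy": 0, "wz": 0, "grip": -1}, {"tx": 0.08, "ty": 0.83, "tz": 0, "wx": 0, "wy": 0, "wz": 0, "grip": -1}, {"tx": 0.08, "ty": 0.83, "tz": 0, "wx": 0, "wy": 0, "wz": 0, "grip": -1}, {"tx": 0.08, "ty": 0.83, "tz": 0, "wx": 0, "wy": 0, "wz": 0, "grip": -1}, {"tx": 0.08, "ty": 0.83, "tz": 0, "wx": 0, "wy": 0, "wz": 0, "grip": -1}]'

```text
time_s: 12.37
tool_pos: [0.4385, -0.1694, 0.1353]
orientation: [1.978, 2.439, -0.0]
ft_force: [1.6, 0.1, -2.5]
finger_gap: 0.698
finger_force: 67.0
```

Call:
carry_out --targets '[{"tx": 0.08, "ty": 0.83, "tz": 0, "wx": 0, "wy": 0, "wz": 0, "grip": -1}, {"tx": 0.08, "ty": 0.83, "tz": 0, "wx": 0, "wy": 0, "wz": 0, "grip": -1}, {"tx": 0.08, "ty": 0.83, "tz": 0, "wx": 0, "wy": 0, "wz": 0, "grip": -1}, {"tx": 0.08, "ty": 0.83, "tz": 0, "wx": 0, "wy": 0, "wz": 0, "grip": -1}, {"tx": 0.08, "ty": 0.83, "tz": 0, "wx": 0, "wy": 0, "wz": 0, "grip": -1}, {"tx": 0.08, "ty": 0.83, "tz": 0, "wx": 0, "wy": 0, "wz": 0, "grip": -1}, {"tx": 0.08, "ty": 0.83, "tz": 0, "wx": 0, "wy": 0, "wz": 0, "grip": -1}, {"tx": 0.08, "ty": 0.83, "tz": 0, "wx": 0, "wy": 0, "wz": 0, "grip": -1}, {"tx": 0, "ty": 0, "tz": 0, "wx": 0, "wy": 0, "wz": 0, "grip": -1}, {"tx": 0, "ty": 0, "tz": 0, "wx": 0, "wy": 0, "wz": 0, "grip": -1}]'

```text
time_s: 13.2
tool_pos: [0.4642, 0.0979, 0.135]
orientation: [1.97, 2.447, 0.002]
ft_force: [-0.5, -1.5, -3.1]
finger_gap: 0.703
finger_force: 66.8
```

```bash
python3 - <<'E'
from h import *
p=wl([],"w5"); s=cam("side"); cv2.imwrite("pics/s5.png",np.vstack([cv2.resize(s["image"][100:300,200:500],(640,427)),p["image"][230:400]]))
E
```

```text
t 13.2 tcp [0.4642 0.0979 0.135 ] yaw_y 12.34 zaxis [ 0.001  0.001 -1.   ] gap 0.7029013498112996
```

View pics/s5.png

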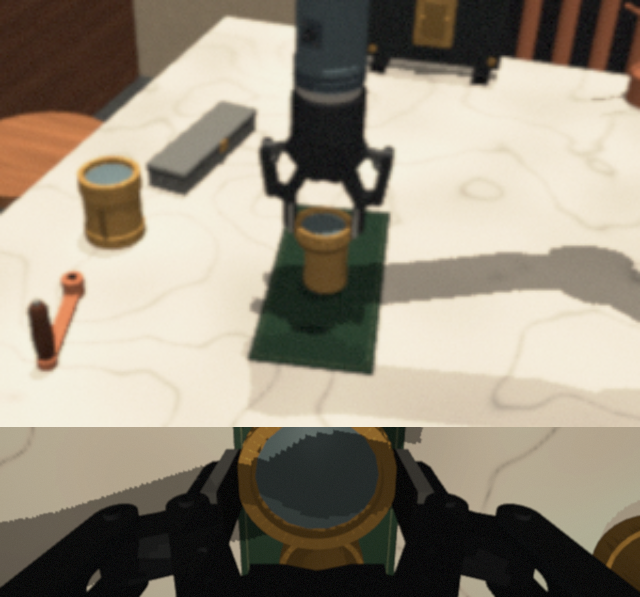

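The front cell is held level over the left half of the pad, and the barrel is standing behind it. I'll lower it now.

Call:
carry_out --targets '[{"tx": 0.07, "ty": -0.08, "tz": -0.9, "wx": 0, "wy": 0, "wz": 0, "grip": -1}, {"tx": 0, "ty": 0, "tz": -1, "wx": 0, "wy": 0, "wz": 0, "grip": -1}, {"tx": 0, "ty": 0, "tz": -0.7, "wx": 0, "wy": 0, "wz": 0, "grip": -1}, {"tx": 0, "ty": 0, "tz": -0.35, "wx": 0, "wy": 0, "wz": 0, "grip": -1}, {"tx": 0, "ty": 0, "tz": 0, "wx": 0, "wy": 0, "wz": 0, "grip": -1}, {"tx": 0, "ty": 0, "tz": 0, "wx": 0, "wy": 0, "wz": 0, "grip": -1}]'

```text
time_s: 13.8
tool_pos: [0.4666, 0.0898, 0.0155]
orientation: [-1.98, -2.437, 0.004]
ft_force: [0.9, 1.3, -3.0]
finger_gap: 0.699
finger_force: 66.6
```

Call:
carry_out --targets '[{"tx": 0.02, "ty": 0.04, "tz": -0.08, "wx": 0, "wy": 0, "wz": 0, "grip": -1}, {"tx": 0, "ty": 0, "tz": -0.06, "wx": 0, "wy": 0, "wz": 0, "grip": -1}, {"tx": 0, "ty": 0, "tz": 0, "wx": 0, "wy": 0, "wz": 0, "grip": -1}, {"tx": 0, "ty": 0, "tz": 0, "wx": 0, "wy": 0, "wz": 0, "grip": -1}]'

```text
time_s: 14.13
tool_pos: [0.4691, 0.0934, 0.0114]
orientation: [1.977, 2.44, 0.002]
ft_force: [-0.0, -0.9, -3.0]
finger_gap: 0.702
finger_force: 66.6
```

Call:
carry_out --targets '[{"tx": 0, "ty": 0, "tz": -0.06, "wx": 0, "wy": 0, "wz": 0, "grip": -1}, {"tx": 0, "ty": 0, "tz": 0, "wx": 0, "wy": 0, "wz": 0, "grip": -1}, {"tx": 0, "ty": 0, "tz": 0, "wx": 0, "wy": 0, "wz": 0, "grip": -1}]'

```text
time_s: 14.38
tool_pos: [0.4693, 0.0937, 0.009]
orientation: [1.977, 2.44, 0.002]
ft_force: [-1.2, -0.4, 3.8]
finger_gap: 0.697
finger_force: 67.4
```

Call:
carry_out --targets '[{"tx": 0, "ty": 0, "tz": 0, "wx": 0, "wy": 0, "wz": 0, "grip": 1}, {"tx": 0, "ty": 0, "tz": 0, "wx": 0, "wy": 0, "wz": 0, "grip": 1}, {"tx": 0, "ty": 0, "tz": 0, "wx": 0, "wy": 0, "wz": 0, "grip": 1}, {"tx": 0, "ty": 0, "tz": 0, "wx": 0, "wy": 0, "wz": 0, "grip": 1}, {"tx": 0, "ty": 0, "tz": 0, "wx": 0, "wy": 0, "wz": 0, "grip": 1}, {"tx": 0, "ty": 0, "tz": 0.5, "wx": 0, "wy": 0, "wz": 0, "grip": 1}, {"tx": 0, "ty": 0, "tz": 0.9, "wx": 0, "wy": 0, "wz": 0, "grip": 1}, {"tx": 0, "ty": 0, "tz": 0.9, "wx": 0, "wy": 0, "wz": 0, "grip": 1}, {"tx": 0, "ty": 0, "tz": 0.9, "wx": 0, "wy": 0, "wz": 0, "grip": 1}, {"tx": 0, "ty": 0, "tz": 0.9, "wx": 0, "wy": 0, "wz": 0, "grip": 1}]'

```text
time_s: 15.22
tool_pos: [0.4675, 0.0934, 0.1735]
orientation: [-1.977, -2.441, 0.001]
ft_force: [0.2, 0.1, 0.6]
finger_gap: 0.996
finger_force: 0.0
```

Call:
carry_out --targets '[{"tx": -0.25, "ty": 0.9, "tz": 0, "wx": 0, "wy": 0, "wz": 0, "grip": 1}, {"tx": -0.25, "ty": 0.9, "tz": 0, "wx": 0, "wy": 0, "wz": 0, "grip": 1}, {"tx": -0.25, "ty": 0.9, "tz": 0, "wx": 0, "wy": 0, "wz": 0, "grip": 1}, {"tx": -0.25, "ty": 0.9, "tz": 0, "wx": 0, "wy": 0, "wz": 0, "grip": 1}, {"tx": -0.25, "ty": 0.7, "tz": 0, "wx": 0, "wy": 0, "wz": 0, "grip": 1}, {"tx": 0, "ty": 0, "tz": 0, "wx": 0, "wy": 0, "wz": 0, "grip": 1}, {"tx": 0, "ty": 0, "tz": 0, "wx": 0, "wy": 0, "wz": 0, "grip": 1}, {"tx": 0, "ty": 0, "tz": 0, "wx": 0, "wy": 0, "wz": 0, "grip": 1}]'

```text
time_s: 15.88
tool_pos: [0.4181, 0.2648, 0.1717]
orientation: [1.977, 2.441, -0.002]
ft_force: [0.6, 0.9, -0.2]
finger_gap: 1.001
finger_force: 0.0
```

```bash
python3 - <<'E'
from h import *
p=wl(["rear_cell_mid","lock_ring_mid"],"w6"); brass(p,.029)
E
```

```text
t 15.88 tcp [0.4181 0.2648 0.1717] yaw_y 11.99 zaxis [-0.    -0.001 -1.   ] gap 1.0005597417324217
rear_cell_mid [213.  54.] 0.77 [0.3168 0.3487 0.015 ]
rear_cell_mid [322. 123.] 0.57 [0.4106 0.3147 0.015 ]
blob [331.6 360.2] diam mm [50. 66.] xy [0.4655 0.1034]
blob [645.1 287.8] diam mm [ 45. 179.] xy [0.7204 0.2357]
blob [319.4 123.7] diam mm [46. 47.] xy [0.4084 0.3149]
blob [524.1  59.1] diam mm [60. 70.] xy [0.5471 0.3924]
```

View pics/w6.png

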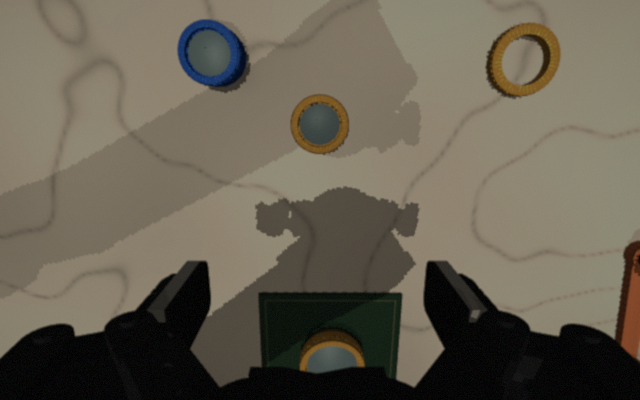

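The brass rear cell is at (320,124), the blue look-alike at (212,53) and the ring at (524,60). I'm going for the brass one.

Call:
carry_out --targets '[{"tx": -0.11, "ty": 0.62, "tz": 0, "wx": 0, "wy": 0, "wz": 0, "grip": 1}, {"tx": -0.11, "ty": 0.62, "tz": 0, "wx": 0, "wy": 0, "wz": 0, "grip": 1}, {"tx": 0, "ty": 0, "tz": -0.9, "wx": 0, "wy": 0, "wz": 0, "grip": 1}, {"tx": 0, "ty": 0, "tz": -0.9, "wx": 0, "wy": 0, "wz": 0, "grip": 1}, {"tx": 0, "ty": 0, "tz": -0.6, "wx": 0, "wy": 0, "wz": 0, "grip": 1}, {"tx": 0, "ty": 0, "tz": 0, "wx": 0, "wy": 0, "wz": 0, "grip": 1}, {"tx": 0, "ty": 0, "tz": 0, "wx": 0, "wy": 0, "wz": 0, "grip": 1}, {"tx": 0, "ty": 0, "tz": 0, "wx": 0, "wy": 0, "wz": 0, "grip": 1}]'

```text
time_s: 16.7
tool_pos: [0.4107, 0.3151, 0.0773]
orientation: [1.979, 2.439, 0.003]
ft_force: [0.6, 0.1, 0.5]
finger_gap: 0.995
finger_force: 0.0
```

```bash
python3 - <<'E'
from h import *
p=wl(["rear_cell_mid"]); brass(p,.029)
E
```

```text
t 16.7 tcp [0.4107 0.3151 0.0773] yaw_y 11.89 zaxis [ 0.002  0.001 -1.   ] gap 0.9945437608493444
rear_cell_mid [313. 220.] 0.95 [0.4078 0.3141 0.015 ]
rear_cell_mid [169. 131.] 0.66 [0.3179 0.3489 0.015 ]
blob [317.5 244.1] diam mm [22. 39.] xy [0.4123 0.3048]
blob [311.3 210.4] diam mm [33. 42.] xy [0.4047 0.3239]
blob [594.2 133.9] diam mm [59. 72.] xy [0.5421 0.3958]
```

Aligned within 3 mm, so I'll descend and grip.

Call:
carry_out --targets '[{"tx": -0.04, "ty": 0, "tz": -0.7, "wx": 0, "wy": 0, "wz": 0, "grip": 1}, {"tx": 0, "ty": 0, "tz": -0.7, "wx": 0, "wy": 0, "wz": 0, "grip": 1}, {"tx": 0, "ty": 0, "tz": -0.4, "wx": 0, "wy": 0, "wz": 0, "grip": 1}, {"tx": 0, "ty": 0, "tz": 0, "wx": 0, "wy": 0, "wz": 0, "grip": 1}, {"tx": 0, "ty": 0, "tz": 0, "wx": 0, "wy": 0, "wz": 0, "grip": 1}]'

```text
time_s: 17.22
tool_pos: [0.4084, 0.3153, 0.0049]
orientation: [1.978, 2.441, 0.001]
ft_force: [0.4, 0.6, 0.8]
finger_gap: 1.005
finger_force: 0.0
```

Call:
carry_out --targets '[{"tx": 0, "ty": 0, "tz": 0, "wx": 0, "wy": 0, "wz": 0, "grip": -1}, {"tx": 0, "ty": 0, "tz": 0, "wx": 0, "wy": 0, "wz": 0, "grip": -1}, {"tx": 0, "ty": 0, "tz": 0, "wx": 0, "wy": 0, "wz": 0, "grip": -1}, {"tx": 0, "ty": 0, "tz": 0, "wx": 0, "wy": 0, "wz": 0, "grip": -1}, {"tx": 0, "ty": 0, "tz": 0, "wx": 0, "wy": 0, "wz": 0, "grip": -1}, {"tx": 0, "ty": 0, "tz": 0, "wx": 0, "wy": 0, "wz": 0, "grip": -1}, {"tx": 0, "ty": 0, "tz": 0, "wx": 0, "wy": 0, "wz": 0, "grip": -1}, {"tx": 0, "ty": 0, "tz": 0, "wx": 0, "wy": 0, "wz": 0, "grip": -1}]'

```text
time_s: 17.88
tool_pos: [0.4091, 0.3161, 0.0059]
orientation: [1.977, 2.44, 0.005]
ft_force: [-0.1, -1.4, 6.7]
finger_gap: 0.523
finger_force: 60.5
```

Call:
carry_out --targets '[{"tx": 0, "ty": 0, "tz": 0.3, "wx": 0, "wy": 0, "wz": 0, "grip": -1}, {"tx": 0, "ty": 0, "tz": 1, "wx": 0, "wy": 0, "wz": 0, "grip": -1}, {"tx": 0, "ty": 0, "tz": 1, "wx": 0, "wy": 0, "wz": 0, "grip": -1}, {"tx": 0, "ty": 0, "tz": 1, "wx": 0, "wy": 0, "wz": 0, "grip": -1}, {"tx": 0.2, "ty": -0.81, "tz": 0, "wx": 0, "wy": 0, "wz": 0, "grip": -1}, {"tx": 0.2, "ty": -0.81, "tz": 0, "wx": 0, "wy": 0, "wz": 0, "grip": -1}, {"tx": 0.2, "ty": -0.81, "tz": 0, "wx": 0, "wy": 0, "wz": 0, "grip": -1}, {"tx": 0.2, "ty": -0.81, "tz": 0, "wx": 0, "wy": 0, "wz": 0, "grip": -1}]'

```text
time_s: 18.55
tool_pos: [0.4394, 0.184, 0.137]
orientation: [1.975, 2.442, 0.0]
ft_force: [0.5, 0.4, -2.4]
finger_gap: 0.52
finger_force: 62.5
```

Call:
carry_out --targets '[{"tx": 0.2, "ty": -0.81, "tz": 0, "wx": 0, "wy": 0, "wz": 0, "grip": -1}, {"tx": 0.2, "ty": -0.81, "tz": 0, "wx": 0, "wy": 0, "wz": 0, "grip": -1}, {"tx": 0.2, "ty": -0.81, "tz": 0, "wx": 0, "wy": 0, "wz": 0, "grip": -1}, {"tx": 0.2, "ty": -0.81, "tz": 0, "wx": 0, "wy": 0, "wz": 0, "grip": -1}, {"tx": 0.2, "ty": -0.81, "tz": 0, "wx": 0, "wy": 0, "wz": 0, "grip": -1}, {"tx": 0.2, "ty": -0.81, "tz": 0, "wx": 0, "wy": 0, "wz": 0, "grip": -1}, {"tx": 0.2, "ty": -0.81, "tz": 0, "wx": 0, "wy": 0, "wz": 0, "grip": -1}, {"tx": 0.2, "ty": -0.81, "tz": 0, "wx": 0, "wy": 0, "wz": 0, "grip": -1}, {"tx": 0, "ty": 0, "tz": 0, "wx": 0, "wy": 0, "wz": 0, "grip": -1}, {"tx": 0, "ty": 0, "tz": 0, "wx": 0, "wy": 0, "wz": 0, "grip": -1}]'

```text
time_s: 19.38
tool_pos: [0.5034, -0.0768, 0.1364]
orientation: [-1.985, -2.435, 0.001]
ft_force: [-0.3, -0.3, -2.0]
finger_gap: 0.518
finger_force: 62.5
```

```bash
python3 - <<'E'
from h import *
p=wl(["pad_mid"],"w7"); brass(p,.094); brass(p,.028)
E
```

```text
t 19.38 tcp [ 0.5034 -0.0768  0.1364] yaw_y 11.63 zaxis [-0. -0. -1.] gap 0.517630685283831
pad_mid [316.  78.] 0.56 [0.4844 0.0053 0.004 ]
blob [316.6 281.7] diam mm [70. 78.] xy [ 0.5085 -0.1076]
blob [318.   58.6] diam mm [57. 62.] xy [0.4852 0.0095]
blob [316.6 281.7] diam mm [ 95. 106.] xy [ 0.5156 -0.1424]
blob [318.   58.6] diam mm [78. 84.] xy [0.484  0.0161]
```

View pics/w7.png

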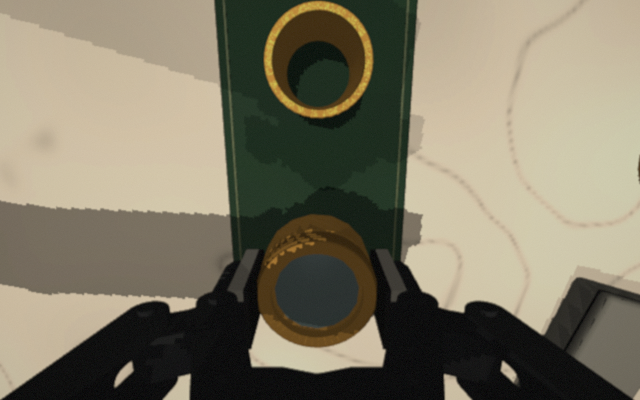

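Call:
carry_out --targets '[{"tx": 0, "ty": 0.05, "tz": -0.9, "wx": 0, "wy": 0, "wz": 0, "grip": -1}, {"tx": 0, "ty": 0, "tz": -1, "wx": 0, "wy": 0, "wz": 0, "grip": -1}, {"tx": 0, "ty": 0, "tz": -0.75, "wx": 0, "wy": 0, "wz": 0, "grip": -1}, {"tx": 0, "ty": 0, "tz": -0.4, "wx": 0, "wy": 0, "wz": 0, "grip": -1}, {"tx": 0, "ty": 0, "tz": 0, "wx": 0, "wy": 0, "wz": 0, "grip": -1}, {"tx": 0, "ty": 0, "tz": 0, "wx": 0, "wy": 0, "wz": 0, "grip": -1}, {"tx": 0, "ty": 0, "tz": 0, "wx": 0, "wy": 0, "wz": 0, "grip": -1}]'

```text
time_s: 20.07
tool_pos: [0.5049, -0.0704, 0.0153]
orientation: [1.974, 2.442, 0.003]
ft_force: [-0.2, -0.6, -1.3]
finger_gap: 0.515
finger_force: 66.3
```

Call:
carry_out --targets '[{"tx": 0.02, "ty": -0.12, "tz": -0.08, "wx": 0, "wy": 0, "wz": 0, "grip": -1}, {"tx": 0, "ty": 0, "tz": -0.04, "wx": 0, "wy": 0, "wz": 0, "grip": -1}, {"tx": 0, "ty": 0, "tz": -0.03, "wx": 0, "wy": 0, "wz": 0, "grip": -1}, {"tx": 0, "ty": 0, "tz": 0, "wx": 0, "wy": 0, "wz": 0, "grip": -1}]'

```text
time_s: 20.4
tool_pos: [0.5054, -0.0773, 0.0088]
orientation: [1.977, 2.439, 0.001]
ft_force: [0.4, -0.3, -0.9]
finger_gap: 0.516
finger_force: 66.6
```

Call:
carry_out --targets '[{"tx": 0, "ty": 0, "tz": -0.04, "wx": 0, "wy": 0, "wz": 0, "grip": -1}, {"tx": 0, "ty": 0, "tz": 0, "wx": 0, "wy": 0, "wz": 0, "grip": -1}, {"tx": 0, "ty": 0, "tz": 0, "wx": 0, "wy": 0, "wz": 0, "grip": -1}]'

```text
time_s: 20.65
tool_pos: [0.5054, -0.0774, 0.0086]
orientation: [1.977, 2.439, -0.002]
ft_force: [-2.2, -0.5, 11.0]
finger_gap: 0.517
finger_force: 67.7
```

Call:
carry_out --targets '[{"tx": 0, "ty": 0, "tz": 0, "wx": 0, "wy": 0, "wz": 0, "grip": 1}, {"tx": 0, "ty": 0, "tz": 0, "wx": 0, "wy": 0, "wz": 0, "grip": 1}, {"tx": 0, "ty": 0, "tz": 0, "wx": 0, "wy": 0, "wz": 0, "grip": 1}, {"tx": 0, "ty": 0, "tz": 0, "wx": 0, "wy": 0, "wz": 0, "grip": 1}, {"tx": 0, "ty": 0, "tz": 0, "wx": 0, "wy": 0, "wz": 0, "grip": 1}, {"tx": 0, "ty": 0, "tz": 0.5, "wx": 0, "wy": 0, "wz": 0, "grip": 1}, {"tx": 0, "ty": 0, "tz": 1, "wx": 0, "wy": 0, "wz": 0, "grip": 1}, {"tx": 0, "ty": 0, "tz": 1, "wx": 0, "wy": 0, "wz": 0, "grip": 1}, {"tx": 0, "ty": 0, "tz": 1, "wx": 0, "wy": 0, "wz": 0, "grip": 1}, {"tx": 0, "ty": 0, "tz": 0.9, "wx": 0, "wy": 0, "wz": 0, "grip": 1}]'

```text
time_s: 21.48
tool_pos: [0.5046, -0.0764, 0.1846]
orientation: [1.977, 2.441, 0.001]
ft_force: [0.8, -0.4, -0.2]
finger_gap: 1.001
finger_force: 0.0
```

Call:
carry_out --targets '[{"tx": 0.14, "ty": 0.86, "tz": 0, "wx": 0, "wy": 0, "wz": 0, "grip": 1}, {"tx": 0.14, "ty": 0.86, "tz": 0, "wx": 0, "wy": 0, "wz": 0, "grip": 1}, {"tx": 0.14, "ty": 0.86, "tz": 0, "wx": 0, "wy": 0, "wz": 0, "grip": 1}, {"tx": 0.14, "ty": 0.86, "tz": 0, "wx": 0, "wy": 0, "wz": 0, "grip": 1}, {"tx": 0.14, "ty": 0.86, "tz": 0, "wx": 0, "wy": 0, "wz": 0, "grip": 1}, {"tx": 0.14, "ty": 0.86, "tz": 0, "wx": 0, "wy": 0, "wz": 0, "grip": 1}, {"tx": 0.14, "ty": 0.86, "tz": 0, "wx": 0, "wy": 0, "wz": 0, "grip": 1}, {"tx": 0.14, "ty": 0.86, "tz": 0, "wx": 0, "wy": 0, "wz": 0, "grip": 1}, {"tx": 0.14, "ty": 0.86, "tz": 0, "wx": 0, "wy": 0, "wz": 0, "grip": 1}, {"tx": 0.14, "ty": 0.86, "tz": 0, "wx": 0, "wy": 0, "wz": 0, "grip": 1}]'

```text
time_s: 22.32
tool_pos: [0.5604, 0.2688, 0.182]
orientation: [-1.978, -2.441, 0.001]
ft_force: [0.6, 0.1, 1.0]
finger_gap: 1.0
finger_force: 0.0
```

Call:
carry_out --targets '[{"tx": 0.14, "ty": 0.86, "tz": 0, "wx": 0, "wy": 0, "wz": 0, "grip": 1}, {"tx": 0.14, "ty": 0.86, "tz": 0, "wx": 0, "wy": 0, "wz": 0, "grip": 1}, {"tx": 0, "ty": 0, "tz": -0.5, "wx": 0, "wy": 0, "wz": 0, "grip": 1}, {"tx": 0, "ty": 0, "tz": 0, "wx": 0, "wy": 0, "wz": 0, "grip": 1}, {"tx": 0, "ty": 0, "tz": 0, "wx": 0, "wy": 0, "wz": 0, "grip": 1}, {"tx": 0, "ty": 0, "tz": 0, "wx": 0, "wy": 0, "wz": 0, "grip": 1}]'

```text
time_s: 22.82
tool_pos: [0.5722, 0.3347, 0.1622]
orientation: [1.979, 2.439, -0.002]
ft_force: [0.6, -0.2, -0.6]
finger_gap: 0.998
finger_force: 0.0
```

```bash
python3 - <<'E'
from h import *
p=wl(["lock_ring_mid"]); brass(p,.008)
for c in ("scene","side"):
    q=cam(c); cv2.imwrite(f"pics/{c}8.png",q["image"])
    for n,z in (("barrel_mid",.049),("front_cell_mid",.016),("rear_cell_mid",.019)):
        print(c,n,[(d["conf"],onz(q,d["point"],z)[:2].round(4)) for d in arm.tip_of(n,q)])
E
```

```text
t 22.82 tcp [0.5722 0.3347 0.1622] yaw_y 11.89 zaxis [-0.    -0.001 -1.   ] gap 0.9975086693311027
blob [316.  106.8] diam mm [56. 58.] xy [0.5574 0.3966]
scene barrel_mid [(0.85, array([0.4835, 0.0124]))]
scene front_cell_mid [(0.84, array([0.4755, 0.0904]))]
scene rear_cell_mid [(0.82, array([0.3209, 0.3501])), (0.57, array([ 0.5111, -0.0811])), (0.27, array([0.566 , 0.3932]))]
side barrel_mid [(0.87, array([4.92e-01, 4.00e-04]))]
side front_cell_mid []
side rear_cell_mid [(0.93, array([0.3185, 0.3589]))]
```

Call:
carry_out --targets '[{"tx": -0.18, "ty": 0.77, "tz": 0, "wx": 0, "wy": 0, "wz": 0, "grip": 1}, {"tx": -0.18, "ty": 0.77, "tz": 0, "wx": 0, "wy": 0, "wz": 0, "grip": 1}, {"tx": 0, "ty": 0, "tz": -0.9, "wx": 0, "wy": 0, "wz": 0, "grip": 1}, {"tx": 0, "ty": 0, "tz": -0.9, "wx": 0, "wy": 0, "wz": 0, "grip": 1}, {"tx": 0, "ty": 0, "tz": -0.5, "wx": 0, "wy": 0, "wz": 0, "grip": 1}, {"tx": 0, "ty": 0, "tz": 0, "wx": 0, "wy": 0, "wz": 0, "grip": 1}, {"tx": 0, "ty": 0, "tz": 0, "wx": 0, "wy": 0, "wz": 0, "grip": 1}, {"tx": 0, "ty": 0, "tz": 0, "wx": 0, "wy": 0, "wz": 0, "grip": 1}]'

```text
time_s: 23.98
tool_pos: [0.5584, 0.3987, 0.0722]
orientation: [1.978, 2.441, 0.004]
ft_force: [0.4, 0.6, -0.5]
finger_gap: 1.002
finger_force: 0.0
```

```bash
python3 - <<'E'
from h import *
p=wl(["lock_ring_mid"],"w9"); brass(p,.009)
E
```

```text
t 23.98 tcp [0.5584 0.3987 0.0722] yaw_y 11.96 zaxis [ 0.002  0.002 -1.   ] gap 1.0019603818034784
blob [319.  233.6] diam mm [37. 51.] xy [0.5609 0.3894]
blob [314.7 214.1] diam mm [44. 52.] xy [0.5557 0.4012]
```

View pics/w9.png

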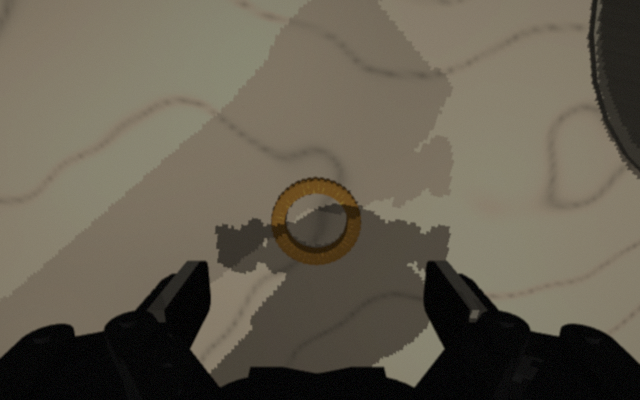

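The ring is centred between the fingers at (317,221).

Call:
carry_out --targets '[{"tx": -0.02, "ty": -0.05, "tz": -0.7, "wx": 0, "wy": 0, "wz": 0, "grip": 1}, {"tx": 0, "ty": 0, "tz": -0.7, "wx": 0, "wy": 0, "wz": 0, "grip": 1}, {"tx": 0, "ty": 0, "tz": -0.38, "wx": 0, "wy": 0, "wz": 0, "grip": 1}, {"tx": 0, "ty": 0, "tz": 0, "wx": 0, "wy": 0, "wz": 0, "grip": 1}, {"tx": 0, "ty": 0, "tz": 0, "wx": 0, "wy": 0, "wz": 0, "grip": 1}]'

```text
time_s: 24.5
tool_pos: [0.5565, 0.3957, -0.0006]
orientation: [-1.978, -2.441, 0.001]
ft_force: [0.5, -1.2, 0.8]
finger_gap: 0.998
finger_force: 0.0
```

Call:
carry_out --targets '[{"tx": 0, "ty": 0, "tz": 0, "wx": 0, "wy": 0, "wz": 0, "grip": -1}, {"tx": 0, "ty": 0, "tz": 0, "wx": 0, "wy": 0, "wz": 0, "grip": -1}, {"tx": 0, "ty": 0, "tz": 0, "wx": 0, "wy": 0, "wz": 0, "grip": -1}, {"tx": 0, "ty": 0, "tz": 0, "wx": 0, "wy": 0, "wz": 0, "grip": -1}, {"tx": 0, "ty": 0, "tz": 0, "wx": 0, "wy": 0, "wz": 0, "grip": -1}, {"tx": 0, "ty": 0, "tz": 0, "wx": 0, "wy": 0, "wz": 0, "grip": -1}, {"tx": 0, "ty": 0, "tz": 0, "wx": 0, "wy": 0, "wz": 0, "grip": -1}, {"tx": 0, "ty": 0, "tz": 0, "wx": 0, "wy": 0, "wz": 0, "grip": -1}]'

```text
time_s: 25.17
tool_pos: [0.5582, 0.3975, 0.0024]
orientation: [1.977, 2.44, 0.007]
ft_force: [-0.5, -0.2, 6.1]
finger_gap: 0.593
finger_force: 61.4
```

Call:
carry_out --targets '[{"tx": 0, "ty": 0, "tz": 0.3, "wx": 0, "wy": 0, "wz": 0, "grip": -1}, {"tx": 0, "ty": 0, "tz": 1, "wx": 0, "wy": 0, "wz": 0, "grip": -1}, {"tx": 0, "ty": 0, "tz": 1, "wx": 0, "wy": 0, "wz": 0, "grip": -1}, {"tx": 0, "ty": 0, "tz": 1, "wx": 0, "wy": 0, "wz": 0, "grip": -1}, {"tx": -0.1, "ty": -0.85, "tz": 0, "wx": 0, "wy": 0, "wz": 0, "grip": -1}, {"tx": -0.1, "ty": -0.85, "tz": 0, "wx": 0, "wy": 0, "wz": 0, "grip": -1}, {"tx": -0.1, "ty": -0.85, "tz": 0, "wx": 0, "wy": 0, "wz": 0, "grip": -1}, {"tx": -0.1, "ty": -0.85, "tz": 0, "wx": 0, "wy": 0, "wz": 0, "grip": -1}, {"tx": -0.1, "ty": -0.85, "tz": 0, "wx": 0, "wy": 0, "wz": 0, "grip": -1}, {"tx": -0.1, "ty": -0.85, "tz": 0, "wx": 0, "wy": 0, "wz": 0, "grip": -1}]'

```text
time_s: 26.0
tool_pos: [0.5322, 0.1903, 0.1324]
orientation: [1.976, 2.441, 0.001]
ft_force: [1.6, -0.1, -0.5]
finger_gap: 0.598
finger_force: 62.8
```

Call:
carry_out --targets '[{"tx": -0.1, "ty": -0.85, "tz": 0, "wx": 0, "wy": 0, "wz": 0, "grip": -1}, {"tx": -0.1, "ty": -0.85, "tz": 0, "wx": 0, "wy": 0, "wz": 0, "grip": -1}, {"tx": -0.1, "ty": -0.85, "tz": 0, "wx": 0, "wy": 0, "wz": 0, "grip": -1}, {"tx": -0.1, "ty": -0.85, "tz": 0, "wx": 0, "wy": 0, "wz": 0, "grip": -1}, {"tx": -0.1, "ty": -0.85, "tz": 0, "wx": 0, "wy": 0, "wz": 0, "grip": -1}, {"tx": -0.1, "ty": -0.85, "tz": 0, "wx": 0, "wy": 0, "wz": 0, "grip": -1}, {"tx": -0.1, "ty": -0.85, "tz": 0, "wx": 0, "wy": 0, "wz": 0, "grip": -1}, {"tx": 0, "ty": -0.85, "tz": 0, "wx": 0, "wy": 0, "wz": 0, "grip": -1}, {"tx": 0, "ty": 0, "tz": 0, "wx": 0, "wy": 0, "wz": 0, "grip": -1}, {"tx": 0, "ty": 0, "tz": 0, "wx": 0, "wy": 0, "wz": 0, "grip": -1}]'

```text
time_s: 26.83
tool_pos: [0.5044, -0.0835, 0.1321]
orientation: [1.984, 2.434, -0.001]
ft_force: [-0.4, 0.6, -1.2]
finger_gap: 0.595
finger_force: 62.8
```

```bash
python3 - <<'E'
from h import *
p=wl([],"w10")
E
```

```text
t 26.83 tcp [ 0.5044 -0.0835  0.1321] yaw_y 11.62 zaxis [ 0.001 -0.001 -1.   ] gap 0.5952836064028362
```

View pics/w10.png

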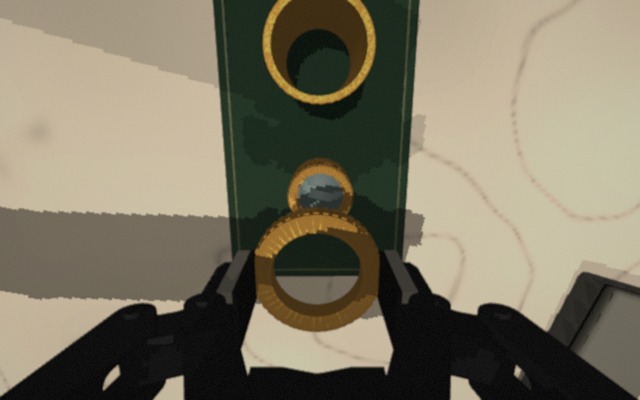

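```bash
python3 - <<'E'
from h import *
p=cam("wrist"); s=arm.get_state()["tool_pos"]
r=onz(p,(317,271),.1397); c=onz(p,(320,195),.034); print("ring",r,"cell",c,"delta",(c-r)[:2]); print(proj(p,[*s[:2],.1397]),proj(p,[.5054,-.0774,.034]))
u=np.array([-.207,.978])
for e in ((317,231),(317,331)): print(onz(p,e,.1397))
for e in ((236,275),(403,275)): print(onz(p,e,.004))
E
```

```text
ring [ 0.5035996  -0.08044696  0.1397    ] cell [ 0.50480212 -0.07518793  0.034     ] delta [0.00120252 0.00525902]
[np.float64(320.4506010655214), np.float64(269.17447101981554)] [np.float64(320.1807160760636), np.float64(198.18106168059236)]
[ 0.49996592 -0.06312658  0.1397    ]
[ 0.50953101 -0.1087197   0.1397    ]
[ 0.45258164 -0.16448443  0.004     ]
[ 0.58865115 -0.1360326   0.004     ]
```

Call:
carry_out --targets '[{"tx": 0.02, "ty": 0.09, "tz": -0.7, "wx": 0, "wy": 0, "wz": 0, "grip": -1}, {"tx": 0, "ty": 0, "tz": -0.8, "wx": 0, "wy": 0, "wz": 0, "grip": -1}, {"tx": 0, "ty": 0, "tz": -0.5, "wx": 0, "wy": 0, "wz": 0, "grip": -1}, {"tx": 0, "ty": 0, "tz": 0, "wx": 0, "wy": 0, "wz": 0, "grip": -1}, {"tx": 0, "ty": 0, "tz": 0, "wx": 0, "wy": 0, "wz": 0, "grip": -1}, {"tx": 0, "ty": 0, "tz": 0, "wx": 0, "wy": 0, "wz": 0, "grip": -1}]'

```text
time_s: 27.43
tool_pos: [0.5068, -0.0752, 0.0526]
orientation: [1.974, 2.442, 0.003]
ft_force: [0.2, -0.5, -0.5]
finger_gap: 0.597
finger_force: 62.8
```

```bash
python3 - <<'E'
from h import *
p=wl([],"w11")
E
```

```text
t 27.43 tcp [ 0.5068 -0.0752  0.0526] yaw_y 12.11 zaxis [ 0.002  0.    -1.   ] gap 0.5970238160571318
```

View pics/w11.png

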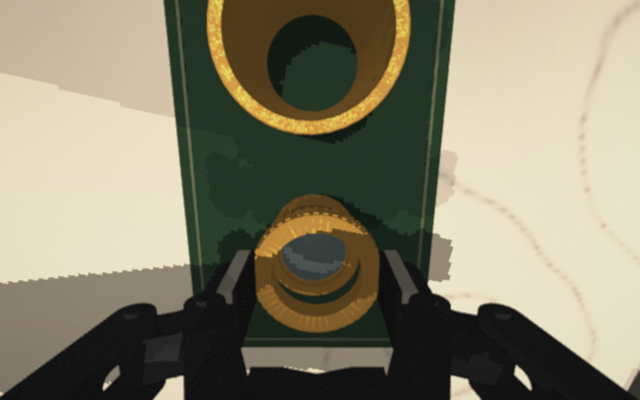

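```bash
python3 - <<'E'
from h import *
s=arm.get_state()["tool_pos"];p=cam("wrist"); i=p["image"][180:350,220:420]; cv2.imwrite("pics/w11c.png",cv2.resize(i,None,fx=3.5,fy=3.5,interpolation=cv2.INTER_CUBIC))
def circ(c,r,z): return np.array([proj(p,[c[0]+r*np.cos(a),c[1]+r*np.sin(a),z]) for a in np.linspace(0,2*np.pi,40)])
for nm,c,r,z in (("ring hole top",s,.019,.0602),("ring outer",s,.027,.0602),("cell glass",[.5054,-.0774],.0175,.034),("cell rim",[.5054,-.0774],.023,.034)):
    q=circ(c,r,z); print(nm,q.min(0).round(),q.max(0).round())
E
```

```text
ring hole top [274. 229.] [365. 312.]
ring outer [255. 210.] [384. 328.]
cell glass [279. 216.] [350. 282.]
cell rim [267. 204.] [361. 292.]
```

View pics/w11c.png

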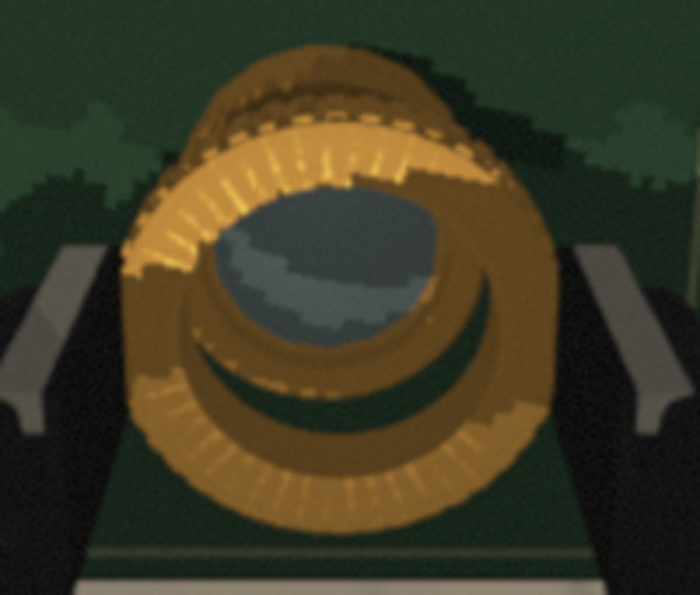

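The crop shows the ring held level. The cell's glass shows through it where predicted, so ring and cell axes agree within about 1–2 mm. I'll lower it straight.

Call:
carry_out --targets '[{"tx": -0.01, "ty": -0.02, "tz": -0.2, "wx": 0, "wy": 0, "wz": 0, "grip": -1}, {"tx": 0, "ty": 0, "tz": -0.12, "wx": 0, "wy": 0, "wz": 0, "grip": -1}, {"tx": 0, "ty": 0, "tz": 0, "wx": 0, "wy": 0, "wz": 0, "grip": -1}, {"tx": 0, "ty": 0, "tz": 0, "wx": 0, "wy": 0, "wz": 0, "grip": -1}]'

```text
time_s: 27.87
tool_pos: [0.5045, -0.0775, 0.0381]
orientation: [-1.977, -2.44, 0.001]
ft_force: [-0.3, 0.2, -0.8]
finger_gap: 0.592
finger_force: 62.8
```

Call:
carry_out --targets '[{"tx": 0.03, "ty": 0.03, "tz": -0.03, "wx": 0, "wy": 0, "wz": 0, "grip": -1}, {"tx": 0, "ty": 0, "tz": -0.03, "wx": 0, "wy": 0, "wz": 0, "grip": -1}, {"tx": 0, "ty": 0, "tz": 0, "wx": 0, "wy": 0, "wz": 0, "grip": -1}, {"tx": 0, "ty": 0, "tz": 0, "wx": 0, "wy": 0, "wz": 0, "grip": -1}]'

```text
time_s: 28.2
tool_pos: [0.5067, -0.076, 0.0364]
orientation: [1.977, 2.441, 0.001]
ft_force: [-0.4, -0.2, 1.2]
finger_gap: 0.598
finger_force: 63.0
```

Call:
carry_out --targets '[{"tx": 0, "ty": 0, "tz": 0, "wx": 0, "wy": 0, "wz": 0, "grip": 1}, {"tx": 0, "ty": 0, "tz": 0, "wx": 0, "wy": 0, "wz": 0, "grip": 1}, {"tx": 0, "ty": 0, "tz": 0, "wx": 0, "wy": 0, "wz": 0, "grip": 1}, {"tx": 0, "ty": 0, "tz": 0, "wx": 0, "wy": 0, "wz": 0, "grip": 1}, {"tx": 0, "ty": 0, "tz": 0, "wx": 0, "wy": 0, "wz": 0, "grip": 1}, {"tx": 0, "ty": 0, "tz": 0.4, "wx": 0, "wy": 0, "wz": 0, "grip": 1}, {"tx": 0, "ty": 0, "tz": 1, "wx": 0, "wy": 0, "wz": 0, "grip": 1}, {"tx": 0, "ty": 0, "tz": 1, "wx": 0, "wy": 0, "wz": 0, "grip": 1}, {"tx": 0, "ty": 0, "tz": 1, "wx": 0, "wy": 0, "wz": 0, "grip": 1}, {"tx": 0, "ty": 0, "tz": 1, "wx": 0, "wy": 0, "wz": 0, "grip": 1}]'

```text
time_s: 29.03
tool_pos: [0.5056, -0.076, 0.2137]
orientation: [-1.977, -2.441, 0.0]
ft_force: [0.4, -0.1, -0.4]
finger_gap: 0.999
finger_force: 0.0
```

Call:
carry_out --targets '[{"tx": 0.15, "ty": -0.9, "tz": 0.9, "wx": 0, "wy": 0, "wz": 0, "grip": 1}, {"tx": 0.15, "ty": -0.9, "tz": 0.9, "wx": 0, "wy": 0, "wz": 0, "grip": 1}, {"tx": 0.15, "ty": -0.8, "tz": 0.5, "wx": 0, "wy": 0, "wz": 0, "grip": 1}, {"tx": 0, "ty": 0, "tz": 0, "wx": 0, "wy": 0, "wz": 0, "grip": 1}, {"tx": 0, "ty": 0, "tz": 0, "wx": 0, "wy": 0, "wz": 0, "grip": 1}, {"tx": 0, "ty": 0, "tz": 0, "wx": 0, "wy": 0, "wz": 0, "grip": 1}]'

```text
time_s: 29.53
tool_pos: [0.5214, -0.1663, 0.29]
orientation: [-1.977, -2.44, -0.0]
ft_force: [-0.2, 0.7, 0.0]
finger_gap: 1.0
finger_force: 0.0
```

```bash
python3 - <<'E'
from h import *
p=wl([],"w12"); s=arm.get_state()
for n,z in (("pad_mid",.004),("barrel_mid",.049),("front_cell_mid",.016),("rear_cell_mid",.019),("lock_ring_mid",.039)):
    print(n,[(d["conf"],onz(p,d["point"],z)[:2].round(4)) for d in arm.tip_of(n,p)[:2]])
brass(p,.043); pad(p)
q=cam("side"); cv2.imwrite("pics/fin.png",np.vstack([p["image"][:300],cv2.resize(q["image"][130:300,200:500],(640,300))]))
E
```

```text
t 29.53 tcp [ 0.5214 -0.1663  0.29  ] yaw_y 11.96 zaxis [-0.001  0.001 -1.   ] gap 1.0003690437087955
pad_mid [(0.18, array([0.7826, 0.0079]))]
barrel_mid []
front_cell_mid []
rear_cell_mid [(0.77, array([ 0.505, -0.078]))]
lock_ring_mid []
blob [644.  229.5] diam mm [ 22. 112.] xy [ 0.9039 -0.1611]
blob [320.7  78. ] diam mm [58. 62.] xy [ 0.5053 -0.0767]
blob [585.1  54.1] diam mm [ 99. 107.] xy [0.7615 0.0008]
blob [632.1  46.3] diam mm [ 90. 133.] xy [0.8046 0.0173]
pad ((500.906005859375, -72.25601196289062), (123.60977172851562, 151.7854461669922), 11.870268821716309)
```

View pics/fin.png

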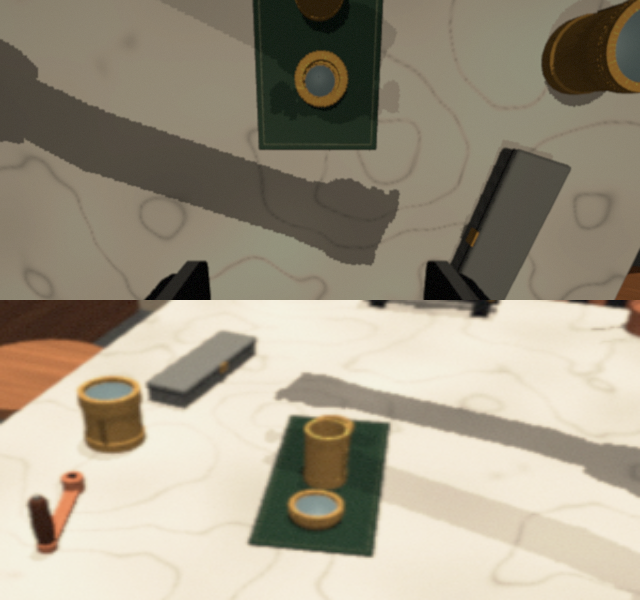

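The ring is centred on the rear cell at (320,78), the row is straight, and everything is upright. One last check of the pad centre from its two ends.

```bash
python3 - <<'E'
from h import *
p=cam("wrist"); H=np.array(p["hand_eye"])
def end(p,a,b): return (onz(p,a,.004)+onz(p,b,.004))/2
A=end(p,(259,149.5),(377,149.5))
T=p["T"].copy(); st=arm.get_state()["tool_pos"]; q=dict(p); q["T"]=T; T[:3,3]+=np.array([.4181,.2648,.1717])-st
B=end(q,(259,293),(402.5,293)); print(A,B,"mid",(A+B)/2,"len",np.linalg.norm(A-B))
E
```

```text
[ 0.51911396 -0.15345575  0.004     ] [0.4530679  0.15966589 0.004     ] mid [0.48609093 0.00310507 0.004     ] len 0.32001131710033176
```

```bash
python3 -c "
from plant import arm; print(arm.job_done())"
```

```text
the job is handed in; nothing more can be done
None
```

I laid the lens out on the pad and handed the job in after about 30 s of robot time, with the barrel in the centre, the front cell left, the rear cell right and the ring on the rear cell; all measured positions are within tolerance, but no verdict was returned.

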